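# Unfold the crank of the glue clamp and wind it shut

## Robot

A 6-joint arm with a two-finger parallel gripper is mounted at the origin on the work surface. World frame = base frame: x ahead of the robot, y to its left, z up, the work surface at z = 0. Lengths are in mm, angles in rad, forces in N, time in s.
With the tool pointing down it reaches from about 350 to 925 mm from the base axis. Payload 6.4 kg.
Tool frame: the origin (TCP) lies at the very end of the fingers, on their centre line; the grasp point (between the pads) lies 19 mm behind it (arm.grip_point_offset is the distance from the TCP to the grasp point, in mm); z points along the fingers, y is the line along which they close (so a half turn about z gives the same grasp; the last joint's range is limited). The gripper opens to 85 mm and grips with 20 to 120 N. Pads are 22 mm wide; open, the fingers measure 114 mm over their backs; the gripper's body (76 mm by 85 mm) begins 54 mm behind the grasp point. The pads swing forward as they close: fully open they stand 13 mm farther back than shut.
Start: joints at [1.153, 0.245, 1.558, -0, 1.339, -0.174], TCP at [156.901, 630.79, 205.69] pointing down, gripper open.
Joint ranges: [-3.13, 3.13], [-1.02, 2.26], [0.13, 2.54], [-0.95, 4.09], [0.21, 2.88], [-2.74, 2.74]. Speed limits (rad/s): [2.57, 2.57, 3.14, 3.14, 3.14, 3.14].

## Interface

Orientations are given as a 3x3 rotation matrix whose columns are the frame's x, y, z axes.
In Python, from bench import arm, viewer, order gives the robot as it stands.
- The arm moves only by the tool move_arm, never from a script. Its argument "targets" is a list of rows, each an object of numbers: "x", "y", "z": the shift along the tool's x, y, z in units of 150 mm (1.0 is 150 mm); "rx", "ry", "rz": the turn, a rotation vector about the tool's x, y, z in units of 2 pi rad (1.0 is 2 pi rad); "claw": the opening, from -1 (shut) to 1 (fully open), so that 0 is half open. In form: [{"x": .., "y": .., "z": .., "rx": .., "ry": .., "rz": .., "claw": ..}, ...]. A call has 1 to 12 rows; each row shifts and turns the commanded pose from where the row before left it, along the tool's axes as they then stand; what a row does not reach is not made up. A row lasts 1/10 s, in which the tool goes at most 50 mm and 8.59 degrees, less where a joint would pass 70% of its speed; a pose out of reach is approached as far as the arm can. A call with a number of a shift or a turn outside -1 to 1 is refused whole. A call with a gripper value outside its range is refused whole. The fingers move at their own pace and stop on an object; the grip force is fixed at half the most. Time passes only in rows, so rows that do not move let the fingers close. It gives the time, the measured TCP pose, the force, the opening and the grip force at its end, in the units of the state.
- arm.observe(): the state, without advancing time (a new reading comes with each control period).
- viewer.capture(name): name is "side" or "top"; returns the picture (384x512x3 uint8, red, green, blue); there is no depth.
- viewer.get_calibration(name): a dict with "fx", "fy", "cx", "cy" (pixels), "origin" and "attitude" of the camera in the world. Camera axes: x right, y down, z forward; pixel columns grow to the right and rows downward; lengths in mm; the calibration is good to about 2 mm. A picture is of the moment at which its call begins. get_calibration takes no time and is no camera call.
- order.hand_in(): hands the job in; it is judged then, once.
The state is a dict: "time": time; "joint_pos": joint angles; "joint_velocities": joint speeds; "joint_efforts": joint torques, N m; "position": TCP position; "ee_rot": TCP orientation; "wrist_force": force on the tool from outside, world axes, zero at the start; "torque": the same for the moment, N m; "gripper_width": finger opening in mm; "finger_force": force on a finger pad.
Only numpy, scipy, OpenCV 4.12 (cv2) and the standard library are available. Lean on these libraries where they do the work, as an engineer would, in place of code of your own. Each camera call takes 0.05 s, during which the arm holds its last target. There are 200 camera calls.

## Task

Wind the glue clamp shut on the wooden blank: first take the tall tin that stands in the way of the crank and set it upright in the empty wooden tray; then swing the folded crank grip fully out, before turning the crank; then crank clockwise (seen from above) until the clamp comes up against its stop, and let go with the grip still out. Do not knock the tin over or disturb the other things on the table.

Things in the scene. Friction and masses are not known exactly. Their poses are not given: they have to be found in the camera images.
- clamp: Hand-cranked glue clamp, fixed: grey gearbox on a dark base 140 mm wide, from 60 mm in front of to 210 mm behind the origin. Origin at table level below the hub; -x is the front (robot side), z up. The crank axis leans 30 degrees from vertical towards -x: direction (-0.5, 0, 0.866) in this frame. Jaws and wooden blank are behind (x 115 to 215 mm, under 80 mm high).
- bar (a point): Middle of the steel cross bar over the clamp: 86 mm behind and 287 mm above the clamp's origin. 18 mm thick, 256 mm long along the clamp's y, on two 16 mm posts at y = +-118 mm. A vertical gripper does not fit under it when the grip is at the top of its circle; lean the tool along the crank axis.
- hub (a point): Centre of the crank arm's mid-plane on the crank axis, 115 mm above the clamp's origin. The sloping face lies 30 mm below the arm's mid-plane; between them is a hub boss of 20 mm radius.
- crank (a joint): Crank angle, rad, 0 to 7.6, growing clockwise seen from above; 7.6 is the stop (clamp shut). Starts at 0.1 to 2.7. In the sloping plane the arm points at angle 1.4 - value from straight up-slope (clamp's (0.866, 0, 0.5)), positive towards the clamp's +y. Stays where left; takes about 3 N at the grip.
- elbow (a point): The fold hinge at the crank arm's end: 85 mm from the crank axis, 16 mm above the arm's mid-plane (along the crank axis). The steel arm is 14 mm wide and 8 mm thick.
- fold (a joint): Fold angle of the grip, rad: 0 = folded flat over the arm, pointing back to the hub; 1.571 = fully out at its stop, standing parallel to the crank axis (working position). The hinge axis lies across the arm, parallel to the sloping face. Stiff: it stays where left, about 1.5 N at the grip's middle to move it.
- grip_mid (a point): Point on the grip's centre line 45 mm from the fold hinge. The grip is a black round sleeve, 18 mm diameter, from 10 to 76 mm from the hinge, which spins freely about its own length; folded, it hangs 3 mm clear above the arm.
- tin: Tall plain metal tin in front of the clamp in the crank's path, 56 mm diameter, 120 mm high, 0.18 to 0.35 kg; origin at the centre of its underside, z up. Loose.
- tray: Empty shallow pale-wood tray, fixed, 130 (x) x 120 (y) mm, 28 mm high, walls and floor 6 mm; origin at the centre of its underside. It stands to the left or right of the clamp.
- bead_tray: Same tray, filled with beads, fixed, on the other side of the clamp; leave it. Origin at the centre of its underside.
- jar: Bystander: glass jar, 60 mm diameter, 100 mm high, behind and left of the clamp; origin under its centre.
- spool: Bystander: copper-coloured wire spool standing on end, 68 mm diameter, 56 mm high, behind and right of the clamp; origin under its centre.
- screwdriver: Bystander: screwdriver lying near the robot; origin at its middle.
- hammer: Bystander: hammer lying on the right; origin at its middle.
- mug: Bystander: white mug, 80 mm diameter, 90 mm high, on the left; origin under its centre.
- small_tin: Bystander: low metal tin, 52 mm diameter, 55 mm high, near right; origin under its centre.
Things that resemble listed ones, but are neither listed nor needed, are in the scene too. What is shaped like the tin but yellow is not meant. Leave any red look-alike of the tray alone.

How it is judged (in metres and radians):
On the way, in this order (a step that is already met when the one before it is completed fails the run):
1. the tall tin stands upright in the empty tray, let go (x of tin in the frame of tray between -0.045 and 0.045 m and y of tin in the frame of tray between -0.04 and 0.04 m and z of tin in the frame of tray below 0.014 m and angle between tin's own z axis and vertical below 0.15 rad and linear speed of tin below 0.02 m/s and contact force between the fingers and tin below 0.1 N), for 0.2 s.
2. the crank grip is swung fully out (over 1.4 rad) (value of joint fold above 1.4 rad), for 0.1 s.
3. the crank is wound to its stop (over 7.45 rad) with the grip out (value of joint crank above 7.45 rad and value of joint fold above 1.3 rad), for 0.2 s.
At the end, for the whole second after the job is handed in: The tall tin stands upright (within 0.15 rad) on the floor of the empty tray, its centre within 45 mm (x) and 40 mm (y) of the tray's centre, at rest and let go; the crank is at its stop (over 7.45 rad) and still; the grip is out (fold over 1.3 rad) (all of step 1 and all of step 3 and velocity of joint crank between -0.1 and 0.1 rad/s); the robot touches nothing.
It fails at once if the crank is turned (elbow moved over 50 mm) while its grip is still folded (under 1.2 rad) (distance of elbow from where it was at the start of the episode above 0.05 m and value of joint fold below 1.2 rad).
It fails at once if the tall tin is tipped over 0.6 rad (angle between tin's own z axis and vertical above 0.6 rad).
It fails at once if a bystander is moved over 40 mm (distance of any of jar, spool, screwdriver, hammer, mug, small_tin from where it was at the start of the episode above 0.04 m).
It also fails if it takes over 72 s, if anything falls off the work surface, if the arm or the gripper's body presses on something with over 40 N, if the wrist force passes 120 N, or if a joint passes its speed limit or range.

## Working session

There is one attempt and no reset: what is moved stays moved. The work goes in short steps, Python scripts to look and compute and a tool call to move; the robot and the scene stay as the last step left them, time stands still between calls to the robot, and variables do not carry over. Pictures are saved under pics/ and viewed, at most 10 in all, crops included, and the job is handed in when it is done.

Besides the shell and the picture viewer there is one more tool, called after "Request:" as name(argument=value, ...), one argument or row to a line, values as JSON. move_arm: Moves the arm, as the interface text tells. Its arguments: {"type":"object","properties":{"targets":{"type":"array","items":{"type":"object","properties":{"x":{"type":"number"},"y":{"type":"number"},"z":{"type":"number"},"rx":{"type":"number"},"ry":{"type":"number"},"rz":{"type":"number"},"claw":{"type":"number"}}}}},"required":["targets"]}

```bash
mkdir -p pics
python3 - <<'E'
from bench import arm, viewer
import cv2
for n in("top","side"):
    im=viewer.capture(n); cv2.imwrite(f"pics/{n}0.png",cv2.cvtColor(im,cv2.COLOR_RGB2BGR))
    c=viewer.get_calibration(n); print(n,c)
s=arm.observe(); print(s['time'],s['position'],s['ee_rot'],s['gripper_width'])
E
```

```text
top {'fx': 373.2583359689778, 'fy': 373.2583359689778, 'cx': 256.6774273557699, 'cy': 188.16424348127416, 'origin': array([ 422.11215215,   -5.04646885, 1428.47116681]), 'attitude': array([[ 0.0247803 , -0.99454484,  0.10132372],
       [-0.9996435 , -0.02364371,  0.01240324],
       [-0.00993991, -0.10159496, -0.99477619]])}
side {'fx': 354.07324324366414, 'fy': 354.07324324366414, 'cx': 256.1992872748175, 'cy': 184.90010181539262, 'origin': array([  397.66685789, -1025.65553182,   798.55684085]), 'attitude': array([[ 0.99308163, -0.05039754,  0.10606114],
       [-0.11674009, -0.52121151,  0.84540542],
       [ 0.01267393, -0.85193817, -0.52348899]])}
0.1 [156.66463019 630.27325084 204.65116097] [[-9.70434232e-01  2.41364546e-01 -7.46317374e-04]
 [ 2.41365478e-01  9.70432898e-01 -1.64221650e-03]
 [ 3.27878092e-04 -1.77379835e-03 -9.99998373e-01]] 85.10304280647844
```

View pics/top0.png

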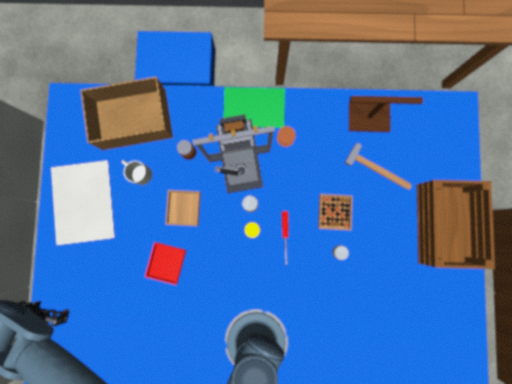

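View pics/side0.png

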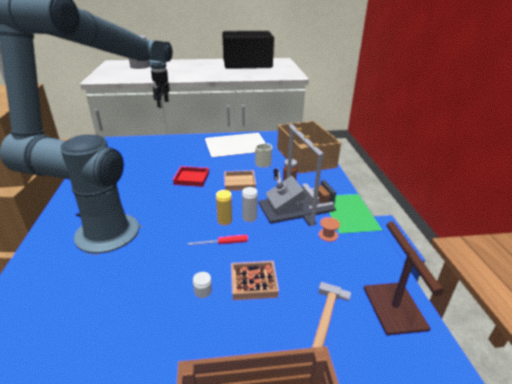

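The top view shows the tin at about (250,203), the yellow look-alike at (252,230), the empty tray at (183,208) and the clamp at about (240,165). I'll enlarge these areas next.

Run:
```python
import cv2,numpy as np
t=cv2.imread("pics/top0.png")[105:245,155:305]; s=cv2.imread("pics/side0.png")[115:235,210:350]
t=cv2.resize(t,None,fx=4,fy=4,interpolation=cv2.INTER_CUBIC)
cv2.imwrite("pics/tc.png",t)
cv2.imwrite("pics/sc.png",cv2.resize(s,None,fx=5,fy=5,interpolation=cv2.INTER_CUBIC))
```

```text
(no output)
```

View pics/tc.png

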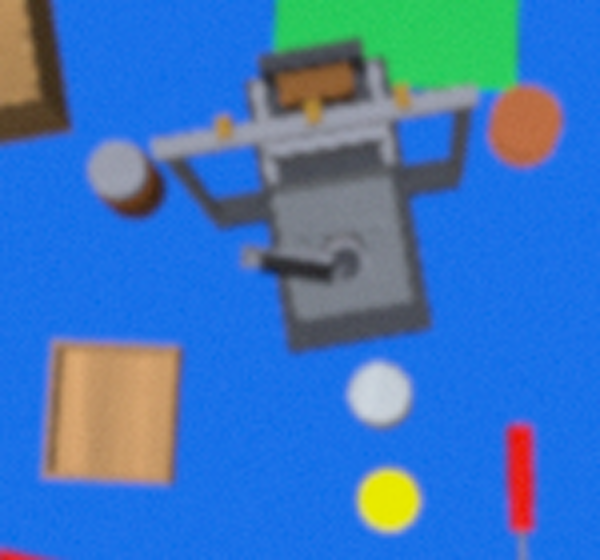

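View pics/sc.png

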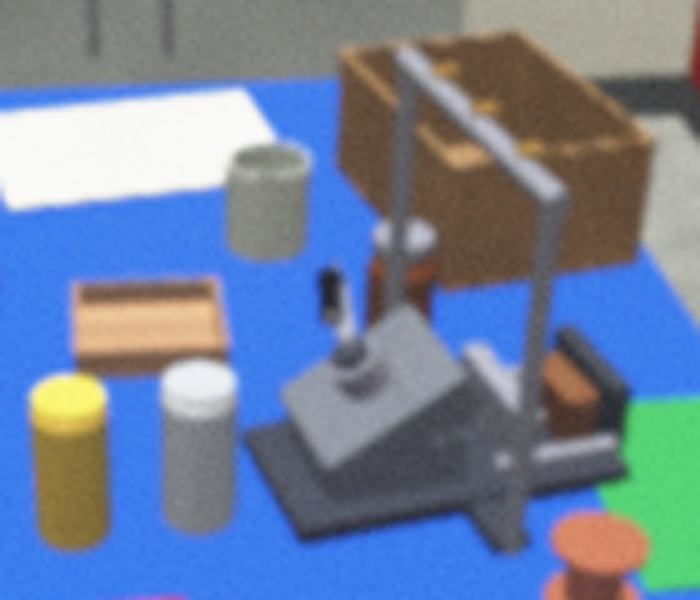

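The top crop (4× scale, offset (155,105)) gives these points:
- **Bar ends:** (152,148) and (478,97)
- **Front base corners:** (290,352) and (430,325)
- **Hub:** (345,262)
- **Arm end:** (248,256), pointing left and folded
- **Tin top:** (380,393)
- **Tray rim corners:** (52,342), (180,347), (172,485) and (42,478)

In the side crop (5× scale, offset (210,115)) the bar ends are at (402,55) and (555,195), and the tin top is at (199,377).

```bash
cat > h.py <<'E'
import numpy as np
from bench import arm, viewer
from scipy.optimize import least_squares
from scipy.spatial.transform import Rotation as Ro
C={n:viewer.get_calibration(n) for n in("top","side")}
def proj(n,P):
    c=C[n]; q=(np.atleast_2d(P)-c['origin'])@c['attitude']
    return np.c_[c['fx']*q[:,0]/q[:,2]+c['cx'],c['fy']*q[:,1]/q[:,2]+c['cy']]
def onz(n,u,z):
    c=C[n]; d=c['attitude']@np.array([(u[0]-c['cx'])/c['fx'],(u[1]-c['cy'])/c['fy'],1]); o=c['origin']
    return o+d*(z-o[2])/d[2]
T=lambda p:np.array([(p[0]+.5)/4+154.5,(p[1]+.5)/4+104.5])
S=lambda p:np.array([(p[0]+.5)/5+209.5,(p[1]+.5)/5+114.5])
def clamp(pose,P):
    return Ro.from_euler('z',pose[2]).apply(np.atleast_2d(P))+[pose[0],pose[1],0]
E
python3 - <<'E'
from h import *
ob=[("top",T((152,148)),(86,128,287)),("top",T((478,97)),(86,-128,287)),("top",T((345,262)),(-5,0,124)),
("top",T((290,352)),(-60,70,12)),("top",T((430,325)),(-60,-70,12)),("side",S((402,55)),(86,128,290)),("side",S((555,195)),(86,-128,290)),
("side",S((245,435)),(-60,70,14)),("side",S((305,535)),(-60,-70,7))]
f=lambda p:np.concatenate([proj(n,clamp(p,P))[0]-u for n,u,P in ob])
r=least_squares(f,[590,40,.15],loss='soft_l1',x_scale=[100,100,.1]); print(r.x,r.fun.reshape(-1,2).round(1).tolist())
p=r.x
tin=onz("top",T((380,393)),120); print("tin",tin, "side",onz("side",S((199,372)),120))
tr=[onz("top",T(q),28) for q in((52,342),(180,347),(172,485),(42,478))]; print("tray",np.round(tr),np.mean(tr,0))
ex=np.array([.866,0,.5]); ey=np.array([0,1,0]); ax=np.array([-.5,0,.866])
for a in np.arange(.1,2.8,.2):
    d=np.cos(1.4-a)*ex+np.sin(1.4-a)*ey; e=np.array([0,0,115])+85*d+16*ax
    print(round(a,2),proj("top",clamp(p,e))[0].round(1),proj("side",clamp(p,e))[0].round(1))
print(T((248,256)),S((348,318)),S((335,275)))
E
```

```text
[6.20464080e+02 6.96350778e+01 1.96238273e-01] [[0.2, -0.1], [-0.5, -1.3], [-0.0, 0.6], [-0.4, -0.4], [0.7, 0.1], [0.3, -0.3], [0.5, 0.8], [-1.2, -1.5], [-1.3, 0.7]]
tin [502.90461905  34.73326024 120.        ] side [507.54809125  44.59294271 120.        ]
tray [[549. 349.  28.]
 [547. 227.  28.]
 [418. 230.  28.]
 [421. 352.  28.]] [483.97738485 289.36335305  28.        ]
0.1 [216.7 169.4] [274.6 168.3]
0.3 [217.5 164.9] [278.6 166.7]
0.5 [219.3 160.6] [282.6 165.7]
0.7 [222.  156.7] [286.4 165.4]
0.9 [225.5 153.4] [289.9 165.6]
1.1 [229.7 150.9] [293.  166.6]
1.3 [234.3 149.1] [295.6 168.1]
1.5 [239.2 148.3] [297.4 170.3]
1.7 [244.1 148.4] [298.5 173. ]
1.9 [248.9 149.4] [298.8 176.1]
2.1 [253.4 151.3] [298.1 179.5]
2.3 [257.3 154.1] [296.6 183.1]
2.5 [260.5 157.5] [294.2 186.7]
2.7 [262.9 161.4] [291.1 190.1]
[216.625 168.625] [279.2 178.2] [276.6 169.6]
```

The clamp is at (620, 70) with yaw 0.196 and crank ≈ 0.13. The tin is at about (503, 36) and the tray centre at (484, 289). I'll move above the tin, starting by squaring up the yaw.

Request:
move_arm(
  targets=[
    {"rz": -0.0194, "claw": 1},
    {"rz": -0.0194},
    {"x": -0.145, "y": -0.2475},
    {"x": -0.145, "y": -0.2475},
    {"x": -0.145, "y": -0.2475},
    {"x": -0.145, "y": -0.2475},
    {"x": -0.145, "y": -0.2475},
    {"x": -0.145, "y": -0.2475},
    {"x": -0.145, "y": -0.2475},
    {"x": -0.145, "y": -0.2475},
    {"x": -0.145, "y": -0.2475},
    {"x": 0},
  ],
)

```text
schema error: expected keys x, y, z, rx, ry, rz, claw
```

Request:
move_arm(
  targets=[
    {"x": 0, "y": 0, "z": 0, "rx": 0, "ry": 0, "rz": -0.0194, "claw": 1},
    {"x": 0, "y": 0, "z": 0, "rx": 0, "ry": 0, "rz": -0.0194, "claw": 1},
    {"x": -0.145, "y": -0.2475, "z": 0, "rx": 0, "ry": 0, "rz": 0, "claw": 1},
    {"x": -0.145, "y": -0.2475, "z": 0, "rx": 0, "ry": 0, "rz": 0, "claw": 1},
    {"x": -0.145, "y": -0.2475, "z": 0, "rx": 0, "ry": 0, "rz": 0, "claw": 1},
    {"x": -0.145, "y": -0.2475, "z": 0, "rx": 0, "ry": 0, "rz": 0, "claw": 1},
    {"x": -0.145, "y": -0.2475, "z": 0, "rx": 0, "ry": 0, "rz": 0, "claw": 1},
    {"x": -0.145, "y": -0.2475, "z": 0, "rx": 0, "ry": 0, "rz": 0, "claw": 1},
    {"x": -0.145, "y": -0.2475, "z": 0, "rx": 0, "ry": 0, "rz": 0, "claw": 1},
    {"x": -0.145, "y": -0.2475, "z": 0, "rx": 0, "ry": 0, "rz": 0, "claw": 1},
    {"x": 0, "y": 0, "z": 0, "rx": 0, "ry": 0, "rz": 0, "claw": 1},
  ],
)

```text
time: 1.2
position: [332.7, 330.5, 205.4]
ee_rot: [[-1.0, 0.006, 0.0], [0.006, 1.0, -0.001], [-0.0, -0.001, -1.0]]
wrist_force: [0.2, 0.6, -0.5]
gripper_width: 85.2
finger_force: 0.0
```

Request:
move_arm(
  targets=[
    {"x": -0.1425, "y": -0.2445, "z": 0, "rx": 0, "ry": 0, "rz": 0, "claw": 1},
    {"x": -0.1425, "y": -0.2445, "z": 0, "rx": 0, "ry": 0, "rz": 0, "claw": 1},
    {"x": -0.1425, "y": -0.2445, "z": 0, "rx": 0, "ry": 0, "rz": 0, "claw": 1},
    {"x": -0.1425, "y": -0.2445, "z": 0, "rx": 0, "ry": 0, "rz": 0, "claw": 1},
    {"x": -0.1425, "y": -0.2445, "z": 0, "rx": 0, "ry": 0, "rz": 0, "claw": 1},
    {"x": -0.1425, "y": -0.2445, "z": 0, "rx": 0, "ry": 0, "rz": 0, "claw": 1},
    {"x": -0.1425, "y": -0.2445, "z": 0, "rx": 0, "ry": 0, "rz": 0, "claw": 1},
    {"x": -0.1425, "y": -0.2445, "z": 0, "rx": 0, "ry": 0, "rz": 0, "claw": 1},
    {"x": 0, "y": 0, "z": 0.2, "rx": 0, "ry": 0, "rz": 0, "claw": 1},
    {"x": 0, "y": 0, "z": 0.1, "rx": 0, "ry": 0, "rz": 0, "claw": 1},
    {"x": 0, "y": 0, "z": 0, "rx": 0, "ry": 0, "rz": 0, "claw": 1},
  ],
)

```text
time: 2.3
position: [499.4, 41.4, 157.4]
ee_rot: [[-1.0, -0.001, -0.007], [-0.001, 1.0, 0.001], [0.007, 0.001, -1.0]]
wrist_force: [0.0, 0.6, -0.5]
gripper_width: 85.5
finger_force: 0.0
```

Run:
```python
import cv2
from bench import viewer
a=cv2.cvtColor(viewer.capture("top"),cv2.COLOR_RGB2BGR)[160:250,200:300]; b=cv2.cvtColor(viewer.capture("side"),cv2.COLOR_RGB2BGR)[150:240,200:300]
cv2.imwrite("pics/m1.png",cv2.resize(cv2.hconcat([a,b]),None,fx=4,fy=4,interpolation=cv2.INTER_CUBIC))
```

```text
(no output)
```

View pics/m1.png

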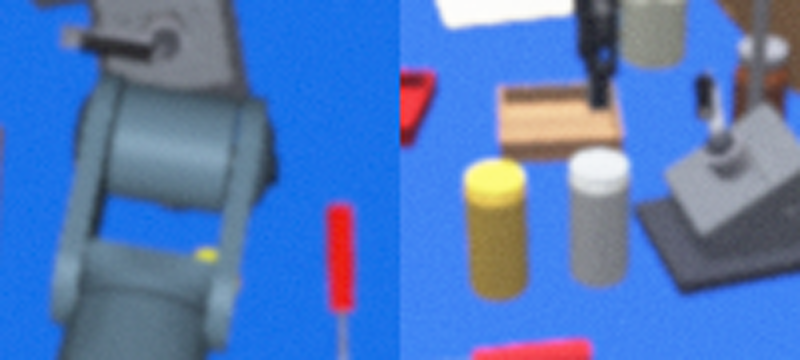

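The side picture shows the fingers lined up in column with the tin (≈ px 249, row 176), the lid centre at (250,192) and nothing touching. I'll correct by a few mm, go down and close.

Request:
move_arm(
  targets=[
    {"x": -0.027, "y": -0.03, "z": 0, "rx": 0, "ry": 0.001, "rz": 0, "claw": 1},
    {"x": 0, "y": 0, "z": 0.15, "rx": 0, "ry": 0, "rz": 0, "claw": 1},
    {"x": 0, "y": 0, "z": 0.15, "rx": 0, "ry": 0, "rz": 0, "claw": 1},
    {"x": 0, "y": 0, "z": 0.15, "rx": 0, "ry": 0, "rz": 0, "claw": 1},
    {"x": 0, "y": 0, "z": 0.15, "rx": 0, "ry": 0, "rz": 0, "claw": 1},
    {"x": 0, "y": 0, "z": 0, "rx": 0, "ry": 0, "rz": 0, "claw": 1},
    {"x": 0, "y": 0, "z": 0, "rx": 0, "ry": 0, "rz": 0, "claw": -1},
    {"x": 0, "y": 0, "z": 0, "rx": 0, "ry": 0, "rz": 0, "claw": -1},
    {"x": 0, "y": 0, "z": 0, "rx": 0, "ry": 0, "rz": 0, "claw": -1},
    {"x": 0, "y": 0, "z": 0, "rx": 0, "ry": 0, "rz": 0, "claw": -1},
    {"x": 0, "y": 0, "z": 0, "rx": 0, "ry": 0, "rz": 0, "claw": -1},
    {"x": 0, "y": 0, "z": 0, "rx": 0, "ry": 0, "rz": 0, "claw": -1},
  ],
)

```text
time: 3.6
position: [507.5, 35.5, 73.3]
ee_rot: [[-1.0, -0.0, -0.002], [-0.0, 1.0, -0.001], [0.002, -0.001, -1.0]]
wrist_force: [-0.3, -0.4, 6.6]
gripper_width: 52.6
finger_force: 62.7
```

Gripped (53 mm, 63 N). Next I lift it and carry it over the tray.

Request:
move_arm(
  targets=[
    {"x": 0, "y": 0, "z": -0.15, "rx": 0, "ry": 0, "rz": 0, "claw": -1},
    {"x": 0, "y": 0, "z": -0.2, "rx": 0, "ry": 0, "rz": 0, "claw": -1},
    {"x": 0.015, "y": 0.1, "z": 0, "rx": 0, "ry": 0, "rz": 0, "claw": -1},
    {"x": 0.02, "y": 0.2, "z": 0, "rx": 0, "ry": 0, "rz": 0, "claw": -1},
    {"x": 0.02, "y": 0.24, "z": 0, "rx": 0, "ry": 0, "rz": 0, "claw": -1},
    {"x": 0.02, "y": 0.24, "z": 0, "rx": 0, "ry": 0, "rz": 0, "claw": -1},
    {"x": 0.02, "y": 0.24, "z": 0, "rx": 0, "ry": 0, "rz": 0, "claw": -1},
    {"x": 0.02, "y": 0.24, "z": 0, "rx": 0, "ry": 0, "rz": 0, "claw": -1},
    {"x": 0.02, "y": 0.2, "z": 0, "rx": 0, "ry": 0, "rz": 0, "claw": -1},
    {"x": 0.015, "y": 0.15, "z": 0, "rx": 0, "ry": 0, "rz": 0, "claw": -1},
    {"x": 0.01, "y": 0.08, "z": 0, "rx": 0, "ry": 0, "rz": 0, "claw": -1},
    {"x": 0, "y": 0, "z": 0, "rx": 0, "ry": 0, "rz": 0, "claw": -1},
  ],
)

```text
time: 4.8
position: [480.5, 290.5, 122.4]
ee_rot: [[-1.0, -0.002, -0.008], [-0.002, 1.0, -0.0], [0.008, -0.0, -1.0]]
wrist_force: [0.2, 0.2, -3.0]
gripper_width: 52.5
finger_force: 64.9
```

Run:
```python
import cv2
from h import *
a=cv2.cvtColor(viewer.capture("top"),cv2.COLOR_RGB2BGR)[155:245,140:260]; b=cv2.cvtColor(viewer.capture("side"),cv2.COLOR_RGB2BGR)[140:230,190:310]
cv2.imwrite("pics/m2.png",cv2.resize(cv2.hconcat([a,b]),None,fx=3.3,fy=3.3,interpolation=cv2.INTER_CUBIC))
print(arm.observe()['position'],proj("side",[484,289,6]),proj("side",[484,289,126]))
```

```text
[481.24703951 288.88613694 122.68174037] [[238.26305872 181.58985977]] [[237.86362216 156.86859097]]
```

View pics/m2.png

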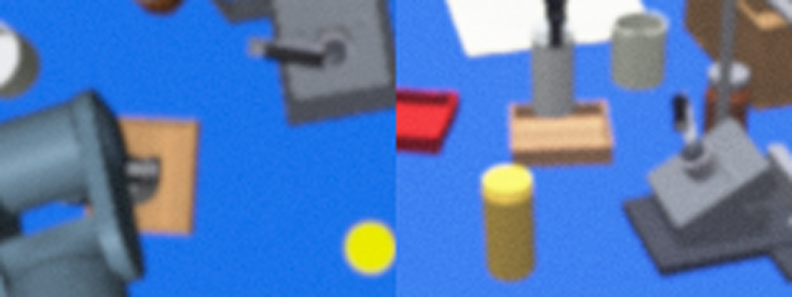

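The tin hangs upright over the tray, with its bottom at side px (237,173) against a target column of 238. I'll lower it, release and go up.

Request:
move_arm(
  targets=[
    {"x": -0.015, "y": 0, "z": 0.1, "rx": 0, "ry": 0.001, "rz": 0, "claw": -1},
    {"x": 0, "y": 0, "z": 0.1, "rx": 0, "ry": 0, "rz": 0, "claw": -1},
    {"x": 0, "y": 0, "z": 0.06, "rx": 0, "ry": 0, "rz": 0, "claw": -1},
    {"x": 0, "y": 0, "z": 0.02, "rx": 0, "ry": 0, "rz": 0, "claw": -1},
    {"x": 0, "y": 0, "z": 0, "rx": 0, "ry": 0, "rz": 0, "claw": -1},
    {"x": 0, "y": 0, "z": 0, "rx": 0, "ry": 0, "rz": 0, "claw": -1},
  ],
)

```text
time: 5.5
position: [483.7, 289.5, 81.5]
ee_rot: [[-1.0, 0.0, -0.012], [0.0, 1.0, 0.0], [0.012, 0.0, -1.0]]
wrist_force: [0.2, 0.1, -3.2]
gripper_width: 52.4
finger_force: 64.9
```

Request:
move_arm(
  targets=[
    {"x": 0, "y": 0, "z": 0.012, "rx": 0, "ry": 0, "rz": 0, "claw": -1},
    {"x": 0, "y": 0, "z": 0.006, "rx": 0, "ry": 0, "rz": 0, "claw": -1},
    {"x": 0, "y": 0, "z": 0, "rx": 0, "ry": 0, "rz": 0, "claw": -1},
    {"x": 0, "y": 0, "z": 0, "rx": 0, "ry": 0, "rz": 0, "claw": 0.0},
    {"x": 0, "y": 0, "z": 0, "rx": 0, "ry": 0, "rz": 0, "claw": 1},
    {"x": 0, "y": 0, "z": 0, "rx": 0, "ry": 0, "rz": 0, "claw": 1},
    {"x": 0, "y": 0, "z": 0, "rx": 0, "ry": 0, "rz": 0, "claw": 1},
    {"x": 0, "y": 0, "z": 0, "rx": 0, "ry": 0, "rz": 0, "claw": 1},
    {"x": 0, "y": 0, "z": -0.1, "rx": 0, "ry": 0, "rz": 0, "claw": 1},
    {"x": 0, "y": 0, "z": -0.3, "rx": 0, "ry": 0, "rz": 0, "claw": 1},
    {"x": 0, "y": 0, "z": -0.3, "rx": 0, "ry": 0, "rz": 0, "claw": 1},
    {"x": 0, "y": 0, "z": -0.3, "rx": 0, "ry": 0, "rz": 0, "claw": 1},
  ],
)

```text
time: 6.7
position: [485.3, 289.4, 231.5]
ee_rot: [[-1.0, -0.0, -0.012], [-0.0, 1.0, 0.0], [0.012, 0.0, -1.0]]
wrist_force: [0.2, 0.4, 0.6]
gripper_width: 85.6
finger_force: 0.0
```

```bash
cat >> h.py <<'E'
POSE=np.array([620.5,69.6,.196])
ex=np.array([.866,0,.5]); ey=np.array([0,1.,0]); ax=np.array([-.5,0,.866]); hub=np.array([0,0,115.])
def pt(rad,ang,h): return clamp(POSE,hub+rad*(np.cos(ang)*ex+np.sin(ang)*ey)+h*ax)[0]
def Rt(ang):
    d=np.cos(ang)*ex+np.sin(ang)*ey
    return Ro.from_euler('z',POSE[2]).as_matrix()@np.c_[d,np.cross(-ax,d),-ax]
def go(P,R=None):
    s=arm.observe(); R0=np.array(s['ee_rot'])
    w=np.zeros(3) if R is None else Ro.from_matrix(R0.T@R).as_rotvec()/(2*np.pi)
    Rn=R0 if R is None else R
    print("rot(first)",w.round(4),"then shift",(Rn.T@(P-s['position'])/150).round(3)," from",s['position'].round(1),"to",P.round(1))
E
python3 - <<'E'
from h import *
a=1.4-.13
go(pt(38,a,-3+110),Rt(a)); print(arm.observe()['joint_pos'].round(2)); print(Rt(a).round(3)); print(pt(38,a,-3))
E
```

```text
rot(first) [-0.082  -0.0494  0.2595] then shift [-1.248  0.602  0.259]  from [485.3 289.4 231.5] to [570.5  96.7 213.3]
[ 0.33  0.03  1.75  0.    1.37 -1.24]
[[ 0.066  0.869  0.49 ]
 [ 0.987 -0.13   0.097]
 [ 0.148  0.478 -0.866]]
[624.46647902 107.38984082 118.03133659]
```

Request:
move_arm(
  targets=[
    {"x": 0, "y": 0, "z": 0, "rx": -0.0068, "ry": -0.0041, "rz": 0.0216, "claw": 1},
    {"x": 0, "y": 0, "z": 0, "rx": -0.0068, "ry": -0.0041, "rz": 0.0216, "claw": 1},
    {"x": 0, "y": 0, "z": 0, "rx": -0.0068, "ry": -0.0041, "rz": 0.0216, "claw": 1},
    {"x": 0, "y": 0, "z": 0, "rx": -0.0068, "ry": -0.0041, "rz": 0.0216, "claw": 1},
    {"x": 0, "y": 0, "z": 0, "rx": -0.0068, "ry": -0.0041, "rz": 0.0216, "claw": 1},
    {"x": 0, "y": 0, "z": 0, "rx": -0.0068, "ry": -0.0041, "rz": 0.0216, "claw": 1},
    {"x": 0, "y": 0, "z": 0, "rx": -0.0068, "ry": -0.0041, "rz": 0.0216, "claw": 1},
    {"x": 0, "y": 0, "z": 0, "rx": -0.0068, "ry": -0.0041, "rz": 0.0216, "claw": 1},
    {"x": 0, "y": 0, "z": 0, "rx": -0.0068, "ry": -0.0041, "rz": 0.0216, "claw": 1},
    {"x": 0, "y": 0, "z": 0, "rx": -0.0068, "ry": -0.0041, "rz": 0.0216, "claw": 1},
    {"x": 0, "y": 0, "z": 0, "rx": -0.0068, "ry": -0.0041, "rz": 0.0216, "claw": 1},
    {"x": 0, "y": 0, "z": 0, "rx": -0.0068, "ry": -0.0041, "rz": 0.0216, "claw": 1},
  ],
)

```text
time: 7.9
position: [485.5, 289.3, 230.1]
ee_rot: [[0.069, 0.869, 0.49], [0.986, -0.133, 0.096], [0.149, 0.477, -0.866]]
wrist_force: [0.6, -0.4, -0.6]
gripper_width: 85.3
finger_force: 0.0
```

Run:
```python
from h import *
import cv2
a=1.4-.13
go(pt(38,a,-3+110),Rt(a)); go(pt(38,a,-3+110));print(arm.observe()['joint_pos'].round(2))
c=cv2.cvtColor(viewer.capture("top"),cv2.COLOR_RGB2BGR)[170:240,150:230]; b=cv2.cvtColor(viewer.capture("side"),cv2.COLOR_RGB2BGR)[140:210,190:310]
cv2.imwrite("pics/m3.png",cv2.resize(cv2.hconcat([c,b]),None,fx=3.9,fy=3.9,interpolation=cv2.INTER_CUBIC))
```

```text
rot(first) [ 0.      0.0002 -0.0006] then shift [-1.246  0.605  0.25 ]  from [485.5 289.3 230.1] to [570.5  96.7 213.3]
rot(first) [0. 0. 0.] then shift [-1.244  0.61   0.251]  from [485.5 289.3 230.1] to [570.5  96.7 213.3]
[ 0.38 -0.27  2.1  -0.13  0.81  0.56]
```

View pics/m3.png

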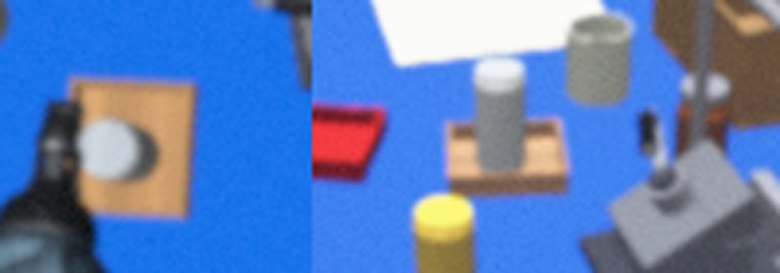

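The tin stands upright in the tray, lid at top px (178,208). I'll go over the folded grip.

Request:
move_arm(
  targets=[
    {"x": -0.178, "y": 0.0864, "z": 0.0357, "rx": 0, "ry": 0, "rz": 0, "claw": 1},
    {"x": -0.178, "y": 0.0864, "z": 0.0357, "rx": 0, "ry": 0, "rz": 0, "claw": 1},
    {"x": -0.178, "y": 0.0864, "z": 0.0357, "rx": 0, "ry": 0, "rz": 0, "claw": 1},
    {"x": -0.178, "y": 0.0864, "z": 0.0357, "rx": 0, "ry": 0, "rz": 0, "claw": 1},
    {"x": -0.178, "y": 0.0864, "z": 0.0357, "rx": 0, "ry": 0, "rz": 0, "claw": 1},
    {"x": -0.178, "y": 0.0864, "z": 0.0357, "rx": 0, "ry": 0, "rz": 0, "claw": 1},
    {"x": -0.178, "y": 0.0864, "z": 0.0357, "rx": 0, "ry": 0, "rz": -0.0006, "claw": 0.3},
    {"x": 0, "y": 0, "z": 0.2, "rx": 0, "ry": 0, "rz": 0, "claw": 0.3},
    {"x": 0, "y": 0, "z": 0.1, "rx": 0, "ry": 0, "rz": 0, "claw": 0.3},
    {"x": 0, "y": 0, "z": 0, "rx": 0, "ry": 0, "rz": 0, "claw": 0.3},
  ],
)

```text
time: 9.0
position: [592.2, 100.9, 171.1]
ee_rot: [[0.059, 0.873, 0.484], [0.988, -0.121, 0.098], [0.144, 0.473, -0.869]]
wrist_force: [0.8, -0.5, 0.2]
gripper_width: 55.2
finger_force: 0.0
```

Run:
```python
from h import *
import cv2
print("tin",onz("top",(177.7,208.5),126))
a=1.4-.13
go(pt(38,a,-3)); s=arm.observe(); print(s['joint_pos'].round(2),s['gripper_width'])
c=cv2.cvtColor(viewer.capture("top"),cv2.COLOR_RGB2BGR)[130:210,190:270]; b=cv2.cvtColor(viewer.capture("side"),cv2.COLOR_RGB2BGR)[130:210,240:320]
cv2.imwrite("pics/m4.png",cv2.resize(cv2.hconcat([c,b]),None,fx=5,fy=5,interpolation=cv2.INTER_CUBIC))
print("tcp px",proj("top",s['position']),proj("side",s['position']), "grip",[ (proj(n,pt(38,a,16))) for n in("top","side")])
```

```text
tin [476.77839604 285.44171738 126.        ]
rot(first) [0. 0. 0.] then shift [0.005 0.015 0.416]  from [592.2 100.9 171.1] to [624.5 107.4 118. ]
[-0.09 -0.13  2.08  0.22  0.7  -0.12] 55.23062786271509
tcp px [[230.45082203 175.23484381]] [[270.82683701 167.915704  ]] grip [array([[230.16979894, 170.1497268 ]]), array([[276.34532854, 175.61357416]])]
```

View pics/m4.png

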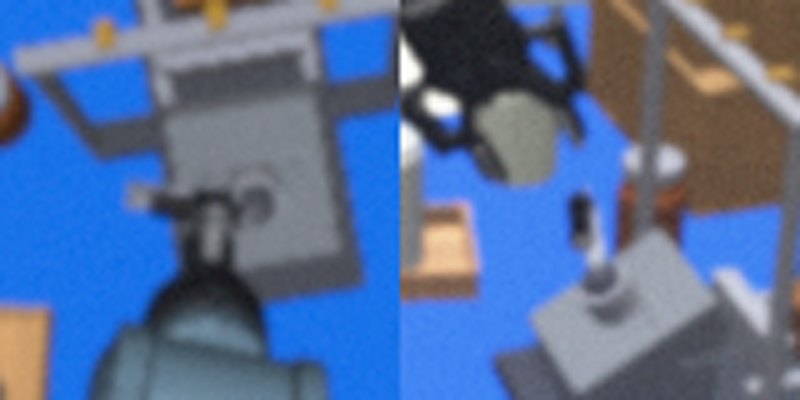

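The tin is about 7 mm off the tray centre, which is within limits. In the top view the fingers straddle the arm at about px (231,172), in line with the sleeve. I'll descend and close.

Request:
move_arm(
  targets=[
    {"x": 0.005, "y": 0.015, "z": 0.12, "rx": 0, "ry": 0, "rz": 0, "claw": 0.3},
    {"x": 0, "y": 0, "z": 0.12, "rx": 0, "ry": 0, "rz": 0, "claw": 0.3},
    {"x": 0, "y": 0, "z": 0.1, "rx": 0, "ry": 0, "rz": 0, "claw": 0.3},
    {"x": 0, "y": 0, "z": 0.07, "rx": 0, "ry": 0, "rz": 0, "claw": 0.3},
    {"x": 0, "y": 0, "z": 0, "rx": 0, "ry": 0, "rz": 0, "claw": 0.3},
    {"x": 0, "y": 0, "z": 0, "rx": 0, "ry": 0, "rz": 0, "claw": 0.3},
  ],
)

```text
time: 9.7
position: [625.0, 107.9, 121.7]
ee_rot: [[0.06, 0.87, 0.489], [0.988, -0.122, 0.097], [0.144, 0.477, -0.867]]
wrist_force: [0.1, 0.7, 0.5]
gripper_width: 55.6
finger_force: 0.0
```

Run:
```python
from h import *
a=1.4-.13
go(pt(38,a,-3),Rt(a))
```

```text
rot(first) [-0.0003  0.0001  0.0011] then shift [-0.007 -0.014  0.019]  from [625.  107.9 121.7] to [624.5 107.4 118. ]
```

Request:
move_arm(
  targets=[
    {"x": -0.007, "y": -0.014, "z": 0.015, "rx": 0, "ry": 0, "rz": 0.001, "claw": 0.0},
    {"x": 0, "y": 0, "z": 0, "rx": 0, "ry": 0, "rz": 0, "claw": -0.3},
    {"x": 0, "y": 0, "z": 0, "rx": 0, "ry": 0, "rz": 0, "claw": -1},
    {"x": 0, "y": 0, "z": 0, "rx": 0, "ry": 0, "rz": 0, "claw": -1},
    {"x": 0, "y": 0, "z": 0, "rx": 0, "ry": 0, "rz": 0, "claw": -1},
    {"x": 0, "y": 0, "z": 0, "rx": 0, "ry": 0, "rz": 0, "claw": -1},
    {"x": 0, "y": 0, "z": 0, "rx": 0, "ry": 0, "rz": 0, "claw": -1},
  ],
)

```text
time: 10.4
position: [623.6, 107.2, 117.4]
ee_rot: [[0.066, 0.871, 0.487], [0.987, -0.129, 0.097], [0.147, 0.474, -0.868]]
wrist_force: [-3.9, -0.3, 1.6]
gripper_width: 14.6
finger_force: 58.9
```

Run:
```python
from h import *
a=1.4-.13
go(pt(38,a,-3),Rt(a)); s=arm.observe(); print(s['gripper_width'],s['finger_force'],np.array(s['ee_rot']).T@s['wrist_force'])
```

```text
rot(first) [-0.0006  0.0002  0.    ] then shift [ 0.002  0.007 -0.001]  from [623.6 107.2 117.4] to [624.5 107.4 118. ]
14.577163848419637 58.88284921646118 [-0.35475588 -2.5704666  -3.31217148]
```

Closed on the sleeve: 14.6 mm, the same 3.4 mm under-reading as on the tin. I'll swing it out along the arc.

Request:
move_arm(
  targets=[
    {"x": 0.004, "y": 0, "z": -0.049, "rx": 0, "ry": 0, "rz": 0, "claw": -1},
    {"x": 0.0115, "y": 0, "z": -0.048, "rx": 0, "ry": 0, "rz": 0, "claw": -1},
    {"x": 0.019, "y": 0, "z": -0.0455, "rx": 0, "ry": 0, "rz": 0, "claw": -1},
    {"x": 0.0255, "y": 0, "z": -0.042, "rx": 0, "ry": 0, "rz": 0, "claw": -1},
    {"x": 0.032, "y": 0, "z": -0.0375, "rx": 0, "ry": 0, "rz": 0, "claw": -1},
    {"x": 0, "y": 0, "z": 0, "rx": 0, "ry": 0, "rz": 0, "claw": -1},
  ],
)

```text
time: 11.0
position: [609.2, 118.1, 150.1]
ee_rot: [[0.065, 0.869, 0.49], [0.987, -0.129, 0.097], [0.147, 0.477, -0.866]]
wrist_force: [0.0, -0.4, -1.0]
gripper_width: 0.3
finger_force: 0.0
```

Run:
```python
from h import *
a=1.4-.13
s=arm.observe(); print(s['gripper_width'],s['finger_force'],np.array(s['ee_rot']).T@s['wrist_force'])
go(pt(85,a,16+47-19))
```

```text
0.2876744694666698 0.0 [-0.51273831 -0.4020109   0.87990291]
rot(first) [0. 0. 0.] then shift [ 0.218 -0.004 -0.086]  from [609.2 118.1 150.1] to [604.5 149.2 165.7]
```

The fingers have shut (0.3 mm), so the sleeve slipped out. I'll back off and look.

Request:
move_arm(
  targets=[
    {"x": 0, "y": 0, "z": -0.15, "rx": 0, "ry": 0, "rz": 0, "claw": -1},
    {"x": 0, "y": 0, "z": -0.25, "rx": 0, "ry": 0, "rz": 0, "claw": -1},
    {"x": 0, "y": 0, "z": -0.2, "rx": 0, "ry": 0, "rz": 0, "claw": -1},
    {"x": 0, "y": 0, "z": 0, "rx": 0, "ry": 0, "rz": 0, "claw": -1},
  ],
)

```text
time: 11.4
position: [566.3, 108.4, 232.0]
ee_rot: [[0.065, 0.866, 0.495], [0.987, -0.129, 0.096], [0.147, 0.483, -0.863]]
wrist_force: [1.2, -0.5, 0.5]
gripper_width: 0.2
finger_force: 0.0
```

Run:
```python
from h import *
import cv2
t=np.mean([viewer.capture("top").astype(float) for _ in range(5)],0); s=np.mean([viewer.capture("side").astype(float) for _ in range(5)],0)
c=t[150:190,205:255,::-1]; b=s[145:185,255:305,::-1]
c0=cv2.imread("pics/top0.png")[150:190,205:255]; b0=cv2.imread("pics/side0.png")[145:185,255:305]
m=cv2.vconcat([cv2.hconcat([c.astype('uint8'),b.astype('uint8')]),cv2.hconcat([c0,b0])])
cv2.imwrite("pics/m5.png",cv2.resize(m,None,fx=7,fy=7,interpolation=cv2.INTER_CUBIC))
print(arm.observe()['position'])
a=1.27
for n,o in(("top",(205,150)),("side",(255,145))):
  for P in [(85,a,16),(85-47,a,16),(9,a,16),(85,a,92),(0,a,0)]: print(n,P,((proj(n,pt(*P))[0]-o)*7).round())
```

```text
[564.48287784 108.94596664 225.65587137]
top (85, 1.27, 16) [ 82. 131.]
top (38, 1.27, 16) [176. 141.]
top (9, 1.27, 16) [234. 147.]
top (85, 1.27, 92) [ 79. 188.]
top (0, 1.27, 0) [250. 138.]
side (85, 1.27, 16) [142. 161.]
side (38, 1.27, 16) [149. 214.]
side (9, 1.27, 16) [154. 249.]
side (85, 1.27, 92) [80. 62.]
side (0, 1.27, 0) [169. 280.]
```

View pics/m5.png

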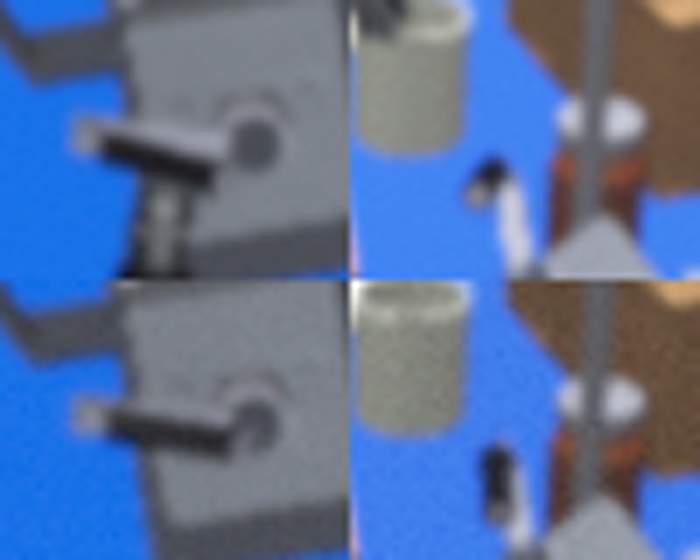

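The grip is now partly raised: the sleeve runs from (85,130) to (205,180) in the top panel, where before it ended at (235,155). That is a fold of about 0.6 rad, and the arm itself has not moved. I'll fit the fold angle and check where the fingertips are.

Run:
```python
from h import *
s=arm.observe();print(s['position'],proj("top",s['position'])[0],proj("side",s['position'])[0],'seen side tip ~(258.6,148) top ~(228.6,176)')
a=1.27
for f in np.arange(0,1.6,.15):
  P=pt(85-76*np.cos(f),a,16+76*np.sin(f)); print(round(f,2),[((proj(n,P)[0]-o)*7).round().tolist() for n,o in(("top",(205,150)),("side",(255,145)))])
```

```text
[564.48287784 108.94596664 225.65587137] [226.36165522 181.36350811] [263.3948865 153.9246781] seen side tip ~(258.6,148) top ~(228.6,176)
0.0 [[234.0, 147.0], [154.0, 249.0]]
0.15 [[233.0, 155.0], [145.0, 233.0]]
0.3 [[228.0, 163.0], [135.0, 216.0]]
0.45 [[221.0, 170.0], [126.0, 197.0]]
0.6 [[209.0, 176.0], [117.0, 177.0]]
0.75 [[195.0, 181.0], [108.0, 157.0]]
0.9 [[178.0, 186.0], [100.0, 137.0]]
1.05 [[159.0, 188.0], [93.0, 118.0]]
1.2 [[137.0, 190.0], [88.0, 100.0]]
1.35 [[114.0, 190.0], [83.0, 83.0]]
1.5 [[90.0, 189.0], [81.0, 68.0]]
```

Run:
```python
from h import *
a=1.27
go(pt(41.6,a,14),Rt(a))
```

```text
rot(first) [-0.0007  0.0002 -0.    ] then shift [-0.066  0.006  0.703]  from [564.5 108.9 225.7] to [616.4 109.3 133.3]
```

Request:
move_arm(
  targets=[
    {"x": -0.066, "y": 0.006, "z": 0, "rx": 0, "ry": 0, "rz": 0, "claw": 0.3},
    {"x": 0, "y": 0, "z": 0, "rx": -0.0007, "ry": 0, "rz": 0, "claw": 0.3},
    {"x": 0, "y": 0, "z": 0, "rx": 0, "ry": 0, "rz": 0, "claw": 0.3},
    {"x": 0, "y": 0, "z": 0, "rx": 0, "ry": 0, "rz": 0, "claw": 0.3},
    {"x": 0, "y": 0, "z": 0.2, "rx": 0, "ry": 0, "rz": 0, "claw": 0.3},
    {"x": 0, "y": 0, "z": 0.2, "rx": 0, "ry": 0, "rz": 0, "claw": 0.3},
    {"x": 0, "y": 0, "z": 0.15, "rx": 0, "ry": 0, "rz": 0, "claw": 0.3},
    {"x": 0, "y": 0, "z": 0.1, "rx": 0, "ry": 0, "rz": 0, "claw": 0.3},
    {"x": 0, "y": 0, "z": 0.05, "rx": 0, "ry": 0, "rz": 0, "claw": 0.3},
    {"x": 0, "y": 0, "z": 0, "rx": 0, "ry": 0, "rz": 0, "claw": 0.3},
    {"x": 0, "y": 0, "z": 0, "rx": 0, "ry": 0, "rz": 0, "claw": 0.3},
  ],
)

```text
time: 13.0
position: [616.6, 109.3, 135.4]
ee_rot: [[0.066, 0.868, 0.492], [0.987, -0.129, 0.096], [0.147, 0.479, -0.865]]
wrist_force: [0.6, 0.6, -0.2]
gripper_width: 55.6
finger_force: 0.0
```

Run:
```python
from h import *
a=1.27
go(pt(41.6,a,14),Rt(a)); print(arm.observe()['gripper_width'])
```

```text
rot(first) [0.0003 0.0001 0.    ] then shift [-0.002 -0.008  0.011]  from [616.6 109.3 135.4] to [616.4 109.3 133.3]
55.59739989852458
```

Request:
move_arm(
  targets=[
    {"x": 0, "y": 0, "z": 0, "rx": 0, "ry": 0, "rz": 0, "claw": 0.0},
    {"x": 0, "y": 0, "z": 0, "rx": 0, "ry": 0, "rz": 0, "claw": -0.3},
    {"x": 0, "y": 0, "z": 0, "rx": 0, "ry": 0, "rz": 0, "claw": -1},
    {"x": 0, "y": 0, "z": 0, "rx": 0, "ry": 0, "rz": 0, "claw": -1},
    {"x": 0, "y": 0, "z": 0, "rx": 0, "ry": 0, "rz": 0, "claw": -1},
    {"x": 0, "y": 0, "z": 0, "rx": 0, "ry": 0, "rz": 0, "claw": -1},
  ],
)

```text
time: 13.6
position: [615.6, 108.9, 134.2]
ee_rot: [[0.066, 0.869, 0.49], [0.987, -0.129, 0.096], [0.147, 0.477, -0.866]]
wrist_force: [-5.1, -2.4, 1.2]
gripper_width: 13.8
finger_force: 58.5
```

Run:
```python
from h import *
a=1.27
go(pt(41.6,a,14),Rt(a)); s=arm.observe(); print(s['gripper_width'],s['finger_force'],np.array(s['ee_rot']).T@s['wrist_force'])
```

```text
rot(first) [-0.0001  0.0002  0.    ] then shift [0.002 0.001 0.008]  from [615.6 108.9 134.2] to [616.4 109.3 133.3]
13.840515358046337 58.54181528091431 [-2.55701604 -3.55940348 -3.81502732]
```

Request:
move_arm(
  targets=[
    {"x": 0.012, "y": 0, "z": -0.018, "rx": 0, "ry": 0, "rz": 0, "claw": -1},
    {"x": 0.012, "y": 0, "z": -0.018, "rx": 0, "ry": 0, "rz": 0, "claw": -1},
    {"x": 0.0142, "y": 0, "z": -0.0163, "rx": 0, "ry": 0, "rz": 0, "claw": -1},
    {"x": 0.0142, "y": 0, "z": -0.0163, "rx": 0, "ry": 0, "rz": 0, "claw": -1},
  ],
)

```text
time: 14.0
position: [611.0, 116.7, 143.7]
ee_rot: [[0.068, 0.869, 0.49], [0.986, -0.132, 0.098], [0.15, 0.477, -0.866]]
wrist_force: [3.4, 5.0, -9.5]
gripper_width: 13.2
finger_force: 58.6
```

Run:
```python
from h import *
s=arm.observe(); print(s['gripper_width'],s['finger_force'],np.array(s['ee_rot']).T@s['wrist_force'],np.array(s['ee_rot']).T@s['torque'])
```

```text
13.248322836519254 58.60571801662445 [ 3.71607968 -2.22779746 10.42546937] [0.38186586 0.35429846 0.31881386]
```

Request:
move_arm(
  targets=[
    {"x": 0.016, "y": 0, "z": -0.0143, "rx": 0, "ry": 0, "rz": 0, "claw": -1},
    {"x": 0.016, "y": 0, "z": -0.0143, "rx": 0, "ry": 0, "rz": 0, "claw": -1},
    {"x": 0.018, "y": 0, "z": -0.012, "rx": 0, "ry": 0, "rz": 0, "claw": -1},
  ],
)

```text
time: 14.3
position: [608.9, 121.3, 151.3]
ee_rot: [[0.065, 0.869, 0.49], [0.988, -0.127, 0.093], [0.143, 0.478, -0.866]]
wrist_force: [-12.5, -16.6, 7.4]
gripper_width: 9.7
finger_force: 52.9
```

Run:
```python
from h import *
s=arm.observe(); print(s['gripper_width'],s['finger_force'],np.array(s['ee_rot']).T@s['wrist_force'],np.array(s['ee_rot']).T@s['torque'])
```

```text
9.665376130188694 52.86825478076935 [-16.186663    -5.23596492 -14.05260694] [ 1.17566098 -2.83302161 -0.07695889]
```

The sleeve is being squeezed outwards and forwards, out of the pads, so I'll let go here. The fold should now be past halfway. I'll retreat, shut the fingers, and push the grip out from the hub side.

Request:
move_arm(
  targets=[
    {"x": 0, "y": 0, "z": 0, "rx": 0, "ry": 0, "rz": 0, "claw": 0.0},
    {"x": 0, "y": 0, "z": 0, "rx": 0, "ry": 0, "rz": 0, "claw": 0.0},
    {"x": 0, "y": 0, "z": 0, "rx": 0, "ry": 0, "rz": 0, "claw": 0.0},
    {"x": 0, "y": 0, "z": -0.2, "rx": 0, "ry": 0, "rz": 0, "claw": 0.0},
    {"x": 0, "y": 0, "z": -0.3, "rx": 0, "ry": 0, "rz": 0, "claw": 0.0},
    {"x": -0.1, "y": 0, "z": -0.2, "rx": 0, "ry": 0, "rz": 0, "claw": -1},
    {"x": -0.3, "y": 0, "z": 0, "rx": 0, "ry": 0, "rz": 0, "claw": -1},
    {"x": 0, "y": 0, "z": 0, "rx": 0, "ry": 0, "rz": 0, "claw": -1},
    {"x": 0, "y": 0, "z": 0, "rx": 0, "ry": 0, "rz": 0, "claw": -1},
  ],
)

```text
time: 15.2
position: [553.8, 52.8, 233.2]
ee_rot: [[0.068, 0.868, 0.492], [0.987, -0.132, 0.096], [0.148, 0.479, -0.865]]
wrist_force: [-0.4, 0.2, 0.4]
gripper_width: -0.0
finger_force: 0.0
```

Run:
```python
from h import *
import cv2
a=1.27
go(pt(-5,a,25),Rt(a))
t=np.mean([viewer.capture("top").astype(float) for _ in range(4)],0); s=np.mean([viewer.capture("side").astype(float) for _ in range(4)],0)
p=arm.observe()['position']; print(arm.observe()['gripper_width'])
c=t[150:190,205:255,::-1].astype('uint8'); b=s[130:170,245:295,::-1].astype('uint8')
cv2.imwrite("pics/m6.png",cv2.resize(cv2.hconcat([c,b]),None,fx=8,fy=8,interpolation=cv2.INTER_CUBIC))
O=(("top",(205,150)),("side",(245,130)))
print("tcp",[((proj(n,p)[0]-o)*8).round().tolist() for n,o in O])
for f in np.arange(0.3,1.6,.15):
  P=pt(85-76*np.cos(f),a,16+76*np.sin(f)); print(round(f,2),[((proj(n,P)[0]-o)*8).round().tolist() for n,o in O])
```

```text
rot(first) [ 0.0003  0.0002 -0.0003] then shift [-0.01  -0.005  0.745]  from [553.8  52.8 233.2] to [607.9  62.2 135.9]
-0.011856044762780063
tcp [[304.0, 278.0], [140.0, 234.0]]
0.3 [[261.0, 186.0], [235.0, 367.0]]
0.45 [[252.0, 194.0], [224.0, 345.0]]
0.6 [[239.0, 201.0], [213.0, 323.0]]
0.75 [[223.0, 207.0], [203.0, 300.0]]
0.9 [[204.0, 212.0], [195.0, 277.0]]
1.05 [[181.0, 215.0], [187.0, 255.0]]
1.2 [[157.0, 217.0], [180.0, 234.0]]
1.35 [[131.0, 217.0], [175.0, 215.0]]
1.5 [[103.0, 216.0], [172.0, 198.0]]
```

View pics/m6.png

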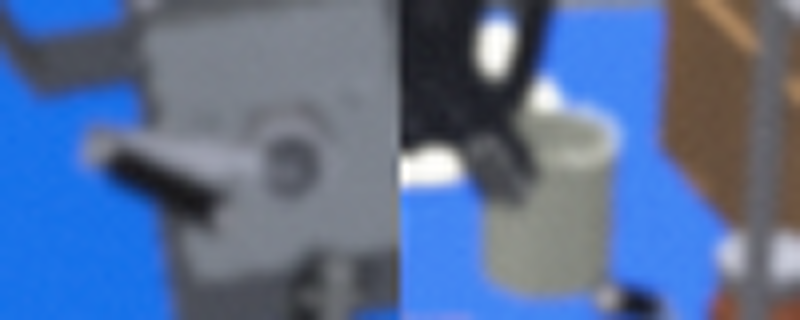

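The sleeve is now at φ ≈ 0.8, with its tip at top (205,215) and side (205,297), matching the model. I'll lower the shut fingers over the hub and push outward.

Request:
move_arm(
  targets=[
    {"x": -0.01, "y": -0.005, "z": 0.2, "rx": 0, "ry": 0, "rz": 0, "claw": -1},
    {"x": 0, "y": 0, "z": 0.25, "rx": 0, "ry": 0, "rz": 0, "claw": -1},
    {"x": 0, "y": 0, "z": 0.2, "rx": 0, "ry": 0, "rz": 0, "claw": -1},
    {"x": 0, "y": 0, "z": 0.1, "rx": 0, "ry": 0, "rz": 0, "claw": -1},
    {"x": 0, "y": 0, "z": 0.03, "rx": 0, "ry": 0, "rz": 0, "claw": -1},
    {"x": 0, "y": 0, "z": 0, "rx": 0, "ry": 0, "rz": 0, "claw": -1},
    {"x": 0, "y": 0, "z": 0, "rx": 0, "ry": 0, "rz": 0, "claw": -1},
  ],
)

```text
time: 16.3
position: [611.0, 63.3, 132.5]
ee_rot: [[0.066, 0.868, 0.493], [0.987, -0.129, 0.096], [0.147, 0.48, -0.865]]
wrist_force: [-0.2, 0.8, 0.5]
gripper_width: 0.2
finger_force: 0.0
```

```bash
cat >> h.py <<'E'
def st(a=None):
    s=arm.observe(); R=np.array(s['ee_rot']); q=Ro.from_euler('z',-POSE[2]).apply(s['position']-[POSE[0],POSE[1],0])-hub
    u,v,w=q@ex,q@ey,q@ax
    print("t",s['time'],"rad",round(np.hypot(u,v),1),"ang",round(np.arctan2(v,u),3),"ax",round(w,1),"w",round(s['gripper_width'],1),"F",round(s['finger_force'],1),"toolF",(R.T@s['wrist_force']).round(1),"j",s['joint_pos'].round(2))
    if a is not None: print("along d",round(u*np.cos(a)+v*np.sin(a),1),"across",round(v*np.cos(a)-u*np.sin(a),1))
E
python3 -c "
from h import *
st(1.27)"
```

```text
t 16.3 rad 4.3 ang -1.673 ax 20.4 w 0.2 F 0.0 toolF [ 0.9 -0.1 -0.5] j [-0.16 -0.04  2.08  0.31  0.62 -0.26]
along d -4.2 across -0.8
```

Request:
move_arm(
  targets=[
    {"x": 0.06, "y": 0, "z": 0, "rx": 0, "ry": 0, "rz": 0, "claw": -1},
    {"x": 0.05, "y": 0, "z": 0, "rx": 0, "ry": 0, "rz": 0, "claw": -1},
    {"x": 0.05, "y": 0, "z": 0, "rx": 0, "ry": 0, "rz": 0, "claw": -1},
    {"x": 0.05, "y": 0, "z": 0, "rx": 0, "ry": 0, "rz": 0, "claw": -1},
  ],
)

```text
time: 16.7
position: [613.8, 93.6, 138.1]
ee_rot: [[0.066, 0.867, 0.495], [0.987, -0.129, 0.094], [0.145, 0.482, -0.864]]
wrist_force: [-0.8, -4.2, 1.2]
gripper_width: -0.2
finger_force: 1.8
```

```bash
python3 -c "
from h import *
st(1.27)"
```

```text
t 16.7 rad 26.7 ang 1.193 ax 21.0 w -0.2 F 1.8 toolF [-4.1  0.4 -1.9] j [-0.1  -0.03  2.06  0.25  0.61 -0.16]
along d 26.7 across -2.1
```

Pushing force is a gentle 4 N, so I'll continue to the stop.

Request:
move_arm(
  targets=[
    {"x": 0.05, "y": 0.005, "z": 0, "rx": 0, "ry": 0, "rz": 0, "claw": -1},
    {"x": 0.05, "y": 0, "z": 0, "rx": 0, "ry": 0, "rz": 0, "claw": -1},
    {"x": 0.05, "y": 0, "z": 0, "rx": 0, "ry": 0, "rz": 0, "claw": -1},
    {"x": 0.03, "y": 0, "z": 0, "rx": 0, "ry": 0, "rz": 0, "claw": -1},
  ],
)

```text
time: 17.1
position: [615.5, 121.8, 141.5]
ee_rot: [[0.065, 0.868, 0.493], [0.987, -0.129, 0.097], [0.147, 0.48, -0.865]]
wrist_force: [-0.0, -2.3, 0.7]
gripper_width: 0.1
finger_force: 0.0
```

```bash
python3 -c "
from h import *
st(1.27)"
```

```text
t 17.1 rad 55.1 ang 1.241 ax 20.3 w 0.1 F 0.0 toolF [-2.2  0.6 -0.8] j [-0.04 -0.02  2.05  0.2   0.61 -0.07]
along d 55.1 across -1.6
```

Request:
move_arm(
  targets=[
    {"x": 0.03, "y": 0.005, "z": 0, "rx": 0, "ry": 0, "rz": 0, "claw": -1},
    {"x": 0.02, "y": 0, "z": 0, "rx": 0, "ry": 0, "rz": 0, "claw": -1},
    {"x": 0.01, "y": 0, "z": 0, "rx": 0, "ry": 0, "rz": 0, "claw": -1},
  ],
)

```text
time: 17.4
position: [616.3, 129.5, 141.7]
ee_rot: [[0.066, 0.868, 0.491], [0.987, -0.129, 0.095], [0.146, 0.479, -0.866]]
wrist_force: [-0.5, -9.0, 1.5]
gripper_width: 0.2
finger_force: 0.0
```

```bash
python3 -c "
from h import *
st(1.27)"
```

```text
t 17.4 rad 62.8 ang 1.249 ax 19.4 w 0.2 F 0.0 toolF [-8.7  1.4 -2.4] j [-0.02 -0.01  2.04  0.19  0.61 -0.04]
along d 62.8 across -1.3
```

Request:
move_arm(
  targets=[
    {"x": 0.02, "y": 0, "z": 0, "rx": 0, "ry": 0, "rz": 0, "claw": -1},
    {"x": 0.01, "y": 0, "z": 0, "rx": 0, "ry": 0, "rz": 0, "claw": -1},
  ],
)

```text
time: 17.6
position: [616.7, 130.7, 141.9]
ee_rot: [[0.067, 0.869, 0.491], [0.988, -0.127, 0.09], [0.141, 0.479, -0.867]]
wrist_force: [-5.4, -26.6, 2.8]
gripper_width: -0.5
finger_force: 6.0
```

```bash
python3 -c "
from h import *
import cv2
st(1.27)
t=np.mean([viewer.capture('side').astype(float) for _ in range(4)],0)
np.save('s1.npy',t)
O=proj('side',pt(85,1.27,92))[0]; print(O, proj('side',pt(85,1.27,26))[0])
# darkness along the predicted grip line
for f in (1.571,1.4,1.2):
  L=[proj('side',pt(85-r*np.cos(f),1.27,16+r*np.sin(f)))[0] for r in range(10,95,6)]
  print(f,[int(t[int(round(v)),int(round(u))].sum()/3) for u,v in L])
"
```

```text
t 17.6 rad 64.0 ang 1.245 ax 19.3 w -0.5 F 6.0 toolF [-26.2   0.   -7.4] j [-0.01 -0.01  2.04  0.17  0.61 -0.03]
along d 64.0 across -1.6
[266.386244  153.9041931] [274.09729964 166.1954414 ]
1.571 [75, 76, 79, 82, 75, 79, 83, 42, 37, 39, 38, 44, 45, 38, 34]
1.4 [75, 75, 76, 82, 82, 75, 84, 83, 60, 40, 45, 42, 42, 44, 44]
1.2 [102, 75, 80, 78, 82, 74, 74, 75, 84, 84, 77, 57, 48, 43, 45]
```

The force rises stiffly (26 N) at the predicted radius, so the grip is fully out. Next I retreat, open, move over the standing grip and take it end-on.

Request:
move_arm(
  targets=[
    {"x": -0.1, "y": 0, "z": 0, "rx": 0, "ry": 0, "rz": 0, "claw": -1},
    {"x": 0, "y": 0, "z": -0.2, "rx": 0, "ry": 0, "rz": 0, "claw": -1},
    {"x": 0, "y": 0, "z": -0.3, "rx": 0, "ry": 0, "rz": 0, "claw": 0.1},
    {"x": 0, "y": 0, "z": -0.15, "rx": 0, "ry": 0, "rz": 0, "claw": 0.1},
    {"x": 0.1, "y": 0, "z": 0, "rx": 0, "ry": 0, "rz": 0, "claw": 0.1},
    {"x": 0.13, "y": 0.01, "z": 0, "rx": 0, "ry": 0, "rz": 0, "claw": 0.1},
    {"x": 0, "y": 0, "z": 0, "rx": 0, "ry": 0, "rz": 0, "claw": 0.1},
    {"x": 0, "y": 0, "z": 0, "rx": 0, "ry": 0, "rz": 0, "claw": 0.1},
  ],
)

```text
time: 18.6
position: [570.9, 144.1, 230.0]
ee_rot: [[0.065, 0.869, 0.49], [0.987, -0.129, 0.097], [0.147, 0.478, -0.866]]
wrist_force: [0.7, -0.3, -0.2]
gripper_width: 46.9
finger_force: 0.0
```

```bash
python3 -c "
from h import *
st(1.27); go(pt(85,1.27,38),Rt(1.27))
t=np.mean([viewer.capture('top').astype(float) for _ in range(4)],0)
for f in (1.571,1.4,1.2,.9):
  L=[proj('top',pt(85-r*np.cos(f),1.27,16+r*np.sin(f)))[0] for r in range(10,95,6)]
  print(f,[int(t[int(round(v)),int(round(u))].sum()/3) for u,v in L])
"
```

```text
t 18.6 rad 87.4 ang 1.245 ax 116.7 w 46.9 F 0.0 toolF [-0.2  0.6  0.5] j [ 0.01 -0.24  2.07  0.13  0.8   0.05]
along d 87.3 across -2.2
rot(first) [0.     0.0001 0.0001] then shift [-0.016 -0.014  0.524]  from [570.9 144.1 230. ] to [607.4 149.8 160.5]
1.571 [30, 30, 24, 28, 28, 38, 44, 66, 93, 93, 118, 124, 131, 131, 143]
1.4 [30, 30, 39, 35, 35, 57, 53, 53, 64, 88, 88, 93, 98, 119, 119]
1.2 [47, 47, 74, 99, 99, 113, 110, 120, 120, 123, 111, 93, 94, 86, 96]
0.9 [86, 125, 132, 135, 112, 95, 87, 95, 119, 129, 132, 132, 131, 131, 129]
```

Image brightness along the predicted φ = 1.57 line is dark (sleeve), which confirms the grip is out. I'll descend and close.

Request:
move_arm(
  targets=[
    {"x": -0.016, "y": -0.014, "z": 0.12, "rx": 0, "ry": 0, "rz": 0, "claw": 0.1},
    {"x": 0, "y": 0, "z": 0.15, "rx": 0, "ry": 0, "rz": 0, "claw": 0.1},
    {"x": 0, "y": 0, "z": 0.15, "rx": 0, "ry": 0, "rz": 0, "claw": 0.1},
    {"x": 0, "y": 0, "z": 0.1, "rx": 0, "ry": 0, "rz": 0, "claw": 0.1},
    {"x": 0, "y": 0, "z": 0, "rx": 0, "ry": 0, "rz": 0, "claw": 0.0},
    {"x": 0, "y": 0, "z": 0, "rx": 0, "ry": 0, "rz": 0, "claw": -0.3},
    {"x": 0, "y": 0, "z": 0, "rx": 0, "ry": 0, "rz": 0, "claw": -1},
    {"x": 0, "y": 0, "z": 0, "rx": 0, "ry": 0, "rz": 0, "claw": -1},
    {"x": 0, "y": 0, "z": 0, "rx": 0, "ry": 0, "rz": 0, "claw": -1},
    {"x": 0, "y": 0, "z": 0, "rx": 0, "ry": 0, "rz": 0, "claw": -1},
  ],
)

```text
time: 19.8
position: [607.9, 149.1, 162.9]
ee_rot: [[0.066, 0.868, 0.493], [0.987, -0.129, 0.096], [0.147, 0.48, -0.865]]
wrist_force: [-5.4, -2.8, 5.9]
gripper_width: 16.1
finger_force: 58.5
```

```bash
python3 -c "
from h import *
st(1.27)
# circle rows: angle steps from 1.27, units in tool frame (x=d0,y=tool y)
R=Rt(1.27); da=-0.24
prev=pt(85,1.27,0); ang=1.27
while ang>-6.25:
  ang+=da; q=pt(85,ang,0); print(round(ang,2),(R.T@(q-prev)/150)[:2].round(3).tolist(),end='; '); prev=q
"
```

```text
t 19.8 rad 84.8 ang 1.251 ax 39.9 w 16.1 F 58.5 toolF [-2.3 -1.5 -8. ] j [ 0.02 -0.05  2.04  0.14  0.65  0.03]
along d 84.7 across -1.6
1.03 [-0.016, 0.135]; 0.79 [-0.048, 0.127]; 0.55 [-0.077, 0.112]; 0.31 [-0.101, 0.091]; 0.07 [-0.12, 0.064]; -0.17 [-0.131, 0.034]; -0.41 [-0.136, 0.001]; -0.65 [-0.132, -0.031]; -0.89 [-0.121, -0.061]; -1.13 [-0.103, -0.088]; -1.37 [-0.079, -0.11]; -1.61 [-0.051, -0.126]; -1.85 [-0.019, -0.134]; -2.09 [0.013, -0.135]; -2.33 [0.045, -0.128]; -2.57 [0.074, -0.114]; -2.81 [0.099, -0.093]; -3.05 [0.118, -0.067]; -3.29 [0.131, -0.036]; -3.53 [0.136, -0.004]; -3.77 [0.133, 0.028]; -4.01 [0.122, 0.059]; -4.25 [0.105, 0.086]; -4.49 [0.081, 0.109]; -4.73 [0.053, 0.125]; -4.97 [0.022, 0.134]; -5.21 [-0.01, 0.135]; -5.45 [-0.042, 0.129]; -5.69 [-0.072, 0.115]; -5.93 [-0.097, 0.095]; -6.17 [-0.117, 0.069]; -6.41 [-0.13, 0.039];
```

Request:
move_arm(
  targets=[
    {"x": -0.016, "y": 0.135, "z": 0, "rx": 0, "ry": 0, "rz": 0, "claw": -1},
    {"x": -0.048, "y": 0.127, "z": 0, "rx": 0, "ry": 0, "rz": 0, "claw": -1},
    {"x": -0.077, "y": 0.112, "z": 0, "rx": 0, "ry": 0, "rz": 0, "claw": -1},
    {"x": 0, "y": 0, "z": 0, "rx": 0, "ry": 0, "rz": 0, "claw": -1},
  ],
)

```text
time: 20.2
position: [655.7, 119.0, 186.4]
ee_rot: [[0.067, 0.868, 0.491], [0.987, -0.13, 0.094], [0.145, 0.479, -0.866]]
wrist_force: [-8.1, -8.1, 6.7]
gripper_width: 16.4
finger_force: 59.7
```

```bash
python3 -c "
from h import *
st(0.55)"
```

```text
t 20.2 rad 84.8 ang 0.512 ax 39.8 w 16.4 F 59.7 toolF [ -7.6  -2.8 -10.5] j [-0.04  0.02  1.92  0.18  0.7  -0.04]
along d 84.7 across -3.2
```

Request:
move_arm(
  targets=[
    {"x": -0.101, "y": 0.091, "z": 0, "rx": 0, "ry": 0, "rz": 0, "claw": -1},
    {"x": -0.12, "y": 0.064, "z": 0, "rx": 0, "ry": 0, "rz": 0, "claw": -1},
    {"x": -0.131, "y": 0.034, "z": 0, "rx": 0, "ry": 0, "rz": 0, "claw": -1},
    {"x": -0.136, "y": 0.001, "z": 0, "rx": 0, "ry": 0, "rz": 0, "claw": -1},
    {"x": -0.132, "y": -0.031, "z": 0, "rx": 0, "ry": 0, "rz": 0, "claw": -1},
    {"x": 0, "y": 0, "z": 0, "rx": 0, "ry": 0, "rz": 0, "claw": -1},
  ],
)

```text
time: 20.8
position: [667.7, 25.2, 182.6]
ee_rot: [[0.067, 0.87, 0.488], [0.987, -0.13, 0.097], [0.148, 0.475, -0.868]]
wrist_force: [-12.1, -1.3, 6.5]
gripper_width: 16.1
finger_force: 60.0
```

```bash
python3 -c "
from h import *
st(-.65);go(pt(85,-.65,40),Rt(1.27))"
```

```text
t 20.8 rad 84.8 ang -0.671 ax 39.7 w 16.1 F 60.0 toolF [ -1.1  -7.2 -11.7] j [-0.22  0.03  1.91  0.3   0.74 -0.29]
along d 84.8 across -1.8
rot(first) [-0.0005  0.0001 -0.0002] then shift [ 0.011  0.005 -0.002]  from [667.7  25.2 182.6] to [668.4  26.7 183.5]
```

Works cleanly: small forces and the grip is holding. I'll continue.

Request:
move_arm(
  targets=[
    {"x": -0.121, "y": -0.061, "z": 0, "rx": 0, "ry": 0, "rz": 0, "claw": -1},
    {"x": -0.103, "y": -0.088, "z": 0, "rx": 0, "ry": 0, "rz": 0, "claw": -1},
    {"x": -0.079, "y": -0.11, "z": 0, "rx": 0, "ry": 0, "rz": 0, "claw": -1},
    {"x": -0.051, "y": -0.126, "z": 0, "rx": 0, "ry": 0, "rz": 0, "claw": -1},
    {"x": -0.019, "y": -0.134, "z": 0, "rx": 0, "ry": 0, "rz": 0, "claw": -1},
    {"x": 0.013, "y": -0.135, "z": 0, "rx": 0, "ry": 0, "rz": 0, "claw": -1},
    {"x": 0.045, "y": -0.128, "z": 0, "rx": 0, "ry": 0, "rz": 0, "claw": -1},
    {"x": 0, "y": 0, "z": 0, "rx": 0, "ry": 0, "rz": 0, "claw": -1},
  ],
)

```text
time: 21.6
position: [563.2, -4.8, 120.2]
ee_rot: [[0.065, 0.869, 0.491], [0.987, -0.128, 0.096], [0.147, 0.478, -0.866]]
wrist_force: [-9.3, -3.1, 6.6]
gripper_width: 16.3
finger_force: 60.0
```

```bash
python3 -c "
from h import *
st(-2.33);go(pt(85,-2.33,40),Rt(1.27))"
```

```text
t 21.6 rad 85.2 ang -2.329 ax 39.8 w 16.3 F 60.0 toolF [ -2.7  -4.5 -10.6] j [-0.34 -0.14  2.2   0.43  0.66 -0.52]
along d 85.2 across 0.1
rot(first) [0.0001 0.0002 0.0002] then shift [ 0.001  0.    -0.001]  from [563.2  -4.8 120.2] to [563.2  -4.6 120.4]
```

Request:
move_arm(
  targets=[
    {"x": 0.074, "y": -0.114, "z": 0, "rx": 0, "ry": 0, "rz": 0, "claw": -1},
    {"x": 0.099, "y": -0.093, "z": 0, "rx": 0, "ry": 0, "rz": 0, "claw": -1},
    {"x": 0.118, "y": -0.067, "z": 0, "rx": 0, "ry": 0, "rz": 0, "claw": -1},
    {"x": 0.131, "y": -0.036, "z": 0, "rx": 0, "ry": 0, "rz": 0, "claw": -1},
    {"x": 0.136, "y": -0.004, "z": 0, "rx": 0, "ry": 0, "rz": 0, "claw": -1},
    {"x": 0.133, "y": 0.028, "z": 0, "rx": 0, "ry": 0, "rz": 0, "claw": -1},
    {"x": 0.122, "y": 0.059, "z": 0, "rx": 0, "ry": 0, "rz": 0, "claw": -1},
    {"x": 0.105, "y": 0.086, "z": 0, "rx": 0, "ry": 0, "rz": 0, "claw": -1},
    {"x": 0, "y": 0, "z": 0, "rx": 0, "ry": 0, "rz": 0, "claw": -1},
  ],
)

```text
time: 22.5
position: [556.3, 135.4, 132.0]
ee_rot: [[0.063, 0.868, 0.493], [0.987, -0.128, 0.099], [0.149, 0.48, -0.864]]
wrist_force: [-7.0, 3.3, 9.9]
gripper_width: 16.5
finger_force: 61.4
```

```bash
python3 -c "
from h import *
st(-4.25);go(pt(85,-4.25,40),Rt(1.27))"
```

```text
t 22.5 rad 84.6 ang 1.996 ax 39.8 w 16.5 F 61.4 toolF [  4.3  -1.8 -11.7] j [-0.01 -0.15  2.18  0.19  0.6  -0.04]
along d 84.5 across -3.1
rot(first) [ 0.0004 -0.0003  0.0002] then shift [-0.012 -0.017 -0.001]  from [556.3 135.4 132. ] to [553.9 133.9 130.7]
```

Request:
move_arm(
  targets=[
    {"x": 0.081, "y": 0.109, "z": 0, "rx": 0, "ry": 0, "rz": 0, "claw": -1},
    {"x": 0.053, "y": 0.125, "z": 0, "rx": 0, "ry": 0, "rz": 0, "claw": -1},
    {"x": 0.022, "y": 0.134, "z": 0, "rx": 0, "ry": 0, "rz": 0, "claw": -1},
    {"x": -0.01, "y": 0.135, "z": 0, "rx": 0, "ry": 0, "rz": 0, "claw": -1},
    {"x": -0.042, "y": 0.129, "z": 0, "rx": 0, "ry": 0, "rz": 0, "claw": -1},
    {"x": -0.072, "y": 0.115, "z": 0, "rx": 0, "ry": 0, "rz": 0, "claw": -1},
    {"x": 0, "y": 0, "z": 0, "rx": 0, "ry": 0, "rz": 0, "claw": -1},
  ],
)

```text
time: 23.2
position: [653.9, 121.1, 185.6]
ee_rot: [[0.067, 0.868, 0.492], [0.987, -0.13, 0.094], [0.145, 0.479, -0.865]]
wrist_force: [-7.1, -7.1, 8.5]
gripper_width: 16.7
finger_force: 61.4
```

```bash
python3 -c "
from h import *
st(-5.69);go(pt(85,-5.95,40),Rt(1.27));go(pt(85,-6.2,40),Rt(1.27))"
```

```text
t 23.2 rad 84.7 ang 0.546 ax 39.8 w 16.7 F 61.4 toolF [ -6.3  -1.2 -11.5] j [-0.03  0.01  1.92  0.17  0.7  -0.03]
along d 84.6 across -4.0
rot(first) [ 0.0003  0.0005 -0.    ] then shift [-0.087  0.083 -0.002]  from [653.9 121.1 185.6] to [663.7 106.5 189.8]
rot(first) [ 0.0003  0.0005 -0.    ] then shift [-0.211  0.151 -0.002]  from [653.9 121.1 185.6] to [671.5  86.9 192. ]
```

Request:
move_arm(
  targets=[
    {"x": -0.087, "y": 0.083, "z": 0, "rx": 0, "ry": 0, "rz": 0, "claw": -1},
    {"x": -0.06, "y": 0.037, "z": 0, "rx": 0, "ry": 0, "rz": 0, "claw": -1},
    {"x": -0.04, "y": 0.02, "z": 0, "rx": 0, "ry": 0, "rz": 0, "claw": -1},
    {"x": 0, "y": 0, "z": 0, "rx": 0, "ry": 0, "rz": 0, "claw": -1},
  ],
)

```text
time: 23.6
position: [669.4, 92.0, 191.2]
ee_rot: [[0.067, 0.868, 0.492], [0.987, -0.13, 0.096], [0.147, 0.479, -0.865]]
wrist_force: [-4.7, -2.1, 5.5]
gripper_width: 16.2
finger_force: 61.1
```

```bash
python3 -c "
from h import *
st(-6.2+2*np.pi);go(pt(85,-6.2,40),Rt(1.27))"
```

```text
t 23.6 rad 84.4 ang 0.148 ax 39.8 w 16.2 F 61.1 toolF [-1.6 -1.2 -7.3] j [-0.09  0.03  1.89  0.21  0.72 -0.11]
along d 84.2 across 5.5
rot(first) [ 0.0003  0.0002 -0.0001] then shift [-0.032  0.019 -0.001]  from [669.4  92.  191.2] to [671.5  86.9 192. ]
```

Request:
move_arm(
  targets=[
    {"x": -0.035, "y": 0.017, "z": 0, "rx": 0, "ry": 0, "rz": 0, "claw": -1},
    {"x": -0.025, "y": 0.01, "z": 0, "rx": 0, "ry": 0, "rz": 0, "claw": -1},
    {"x": 0, "y": 0, "z": 0, "rx": 0, "ry": 0, "rz": 0, "claw": -1},
  ],
)

```text
time: 23.9
position: [671.1, 85.9, 191.5]
ee_rot: [[0.065, 0.87, 0.49], [0.986, -0.131, 0.101], [0.152, 0.476, -0.866]]
wrist_force: [-9.3, 10.1, 7.5]
gripper_width: 15.9
finger_force: 61.3
```

```bash
python3 -c "
from h import *
st(-6.2+2*np.pi)"
```

```text
t 23.9 rad 84.2 ang 0.073 ax 39.8 w 15.9 F 61.3 toolF [ 10.4  -5.8 -10. ] j [-0.1   0.04  1.89  0.23  0.73 -0.13]
along d 84.2 across -0.9
```

Request:
move_arm(
  targets=[
    {"x": -0.02, "y": 0.007, "z": 0, "rx": 0, "ry": 0, "rz": 0, "claw": -1},
    {"x": 0, "y": 0, "z": 0, "rx": 0, "ry": 0, "rz": 0, "claw": -1},
    {"x": 0, "y": 0, "z": 0, "rx": 0, "ry": 0, "rz": 0, "claw": -1},
  ],
)

```text
time: 24.2
position: [671.2, 85.3, 191.4]
ee_rot: [[0.064, 0.87, 0.488], [0.986, -0.131, 0.105], [0.155, 0.475, -0.866]]
wrist_force: [-10.3, 17.5, 9.0]
gripper_width: 16.0
finger_force: 61.4
```

```bash
python3 -c "
from h import *
st(-6.2+2*np.pi)"
```

```text
t 24.2 rad 84.0 ang 0.066 ax 39.8 w 16.0 F 61.4 toolF [ 18.  -7. -11.] j [-0.11  0.04  1.89  0.24  0.73 -0.14]
along d 84.0 across -1.5
```

The stop is reached: force grows without motion at the predicted 7.6 rad. I'll unload slightly, open partway and withdraw along the axis.

Request:
move_arm(
  targets=[
    {"x": 0.025, "y": -0.008, "z": 0, "rx": 0, "ry": 0, "rz": 0, "claw": -1},
    {"x": 0, "y": 0, "z": 0, "rx": 0, "ry": 0, "rz": 0, "claw": -0.1},
    {"x": 0, "y": 0, "z": 0, "rx": 0, "ry": 0, "rz": 0, "claw": -0.1},
    {"x": 0, "y": 0, "z": 0, "rx": 0, "ry": 0, "rz": 0, "claw": -0.1},
    {"x": 0, "y": 0, "z": 0, "rx": 0, "ry": 0, "rz": 0, "claw": -0.1},
    {"x": 0, "y": 0, "z": -0.1, "rx": 0, "ry": 0, "rz": 0, "claw": -0.1},
    {"x": 0, "y": 0, "z": -0.2, "rx": 0, "ry": 0, "rz": 0, "claw": -0.1},
    {"x": 0, "y": 0, "z": -0.2, "rx": 0, "ry": 0, "rz": 0, "claw": -0.1},
    {"x": 0, "y": 0, "z": -0.2, "rx": 0, "ry": 0, "rz": 0, "claw": -0.1},
    {"x": 0, "y": 0, "z": -0.2, "rx": 0, "ry": 0, "rz": 0, "claw": -0.1},
    {"x": 0, "y": 0, "z": 0, "rx": 0, "ry": 0, "rz": 0, "claw": -0.1},
  ],
)

```text
time: 25.3
position: [606.9, 70.9, 313.6]
ee_rot: [[0.066, 0.864, 0.499], [0.987, -0.13, 0.095], [0.147, 0.486, -0.861]]
wrist_force: [0.8, -0.5, 0.8]
gripper_width: 38.4
finger_force: 0.0
```

```bash
python3 -c "
from h import *
import cv2
st()
O={n:np.mean([viewer.capture(n).astype(float) for _ in range(4)],0) for n in ('top','side')}
for A in (.083,.2,.35):
  for n,t in O.items():
    L=[proj(n,pt(85,A,16+r))[0] for r in range(10,95,6)]
    print(A,n,[int(t[int(round(v)),int(round(u))].sum()/3) for u,v in L])
# tin lid blob: bright grey pixels near the tray
t=O['top'][190:225,160:200]; m=(t.min(2)>150)&(np.ptp(t,axis=2)<40); y,x=np.nonzero(m); print(m.sum(), onz('top',(x.mean()+160,y.mean()+190),126))
"
```

```text
t 25.3 rad 88.1 ang 0.044 ax 178.6 w 38.4 F 0.0 toolF [-0.3  1.1 -0.4] j [-0.15 -0.25  1.92  0.2   0.97 -0.12]
0.083 top [37, 37, 21, 22, 22, 25, 25, 51, 51, 89, 116, 116, 119, 119, 98]
0.083 side [36, 29, 32, 32, 32, 33, 31, 30, 31, 33, 70, 136, 151, 102, 81]
0.2 top [74, 74, 87, 87, 98, 104, 104, 105, 105, 111, 111, 118, 121, 121, 125]
0.2 side [34, 32, 32, 38, 33, 36, 36, 31, 41, 87, 136, 150, 87, 80, 83]
0.35 top [111, 124, 124, 131, 131, 131, 132, 132, 130, 132, 132, 131, 131, 131, 131]
0.35 side [57, 46, 56, 73, 59, 87, 91, 55, 92, 106, 91, 85, 82, 83, 84]
188 [479.33259001 288.23884948 126.        ]
```

The sleeve is seen standing out at the stop angle (dark along the 0.083 rad line in both views). The tin is within 5 mm of the tray centre, and the robot is clear. I'll hand in.

```bash
python3 -c "
from bench import order
print(order.hand_in())"
```

```text
the job is handed in; nothing more can be done
None
```

The job is handed in after 25 s of robot time: by the last camera check and the arm's own readings, the tin stands about 5 mm from the tray's centre, the grip is out, the crank is at its stop, and the arm is clear; no verdict came back.

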